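Shut the guard over the tubes on the block heater

TASK

Two block heaters stand on the lab bench, both with their clear sliding guards open. Push the guard of the heater that has tubes in its block, by its upright grey handle, all the way shut until the latch clicks and holds it; leave the guard of the empty heater where it is.

Things in the scene. Friction and masses are not known exactly. Their poses are not given: they have to be found in the camera images.
- guard_tubes (a joint): clear sliding guard of the heater with four capped tubes in its block. In m: 0 = fully shut and latched, grows as it opens, at most 0.115; starts 0.080 to 0.112. Friction 1.2 N: it stays where left. Over the last 17 mm a sprung ball catch resists (peak about 5 N, some 13 mm before shut); 6 mm before shut it has snapped over, carries the guard home and holds it there.
- handle_tubes (a point): middle of the top edge of the grey upright handle on that guard. Handle: rigid plate 12 mm thick (along x), 70 mm wide (y), 42 mm tall; its top edge is 174 mm and the guard's flat top 132 mm above the bench. The x axis is level, points away from the robot within 15 degrees: the way the guard slides shut, by the joint value; z is up.
- guard_empty (a joint): guard of the same kind of heater with an empty block, beside the other, left or right; same values and start range. Each heater is a fixed white box 250 mm long, 150 wide, 90 high, wells in its far half; the clear guard, 120 mm long and 118 wide, runs on the deck from the near half over the wells to a fixed end wall, top 138 mm above the bench.
- handle_empty (a point): middle of the top edge of the grey upright handle on the empty heater's guard; same sizes and axes as handle_tubes.

How it is judged (in metres and radians):
At the end, for the whole second after the job is handed in: The guard over the tubes is shut to within 4 mm of its end stop, held by its catch and at rest; the empty heater's guard is within 15 mm of where it started (value of joint guard_tubes below 0.004 m and velocity of joint guard_tubes between -0.01 and 0.01 m/s and distance of handle_empty from where it was at the start of the episode below 0.015 m); the robot touches nothing.
It fails at once if the empty heater's guard is moved by more than 15 mm (distance of handle_empty from where it was at the start of the episode above 0.015 m).
It also fails if it takes over 29 s, if anything falls off the work surface, if the arm or the gripper's body presses on something with over 40 N, if the wrist force passes 120 N, or if a joint passes its speed limit or range.

ROBOT

A 7-joint arm with a two-finger parallel gripper is mounted at the origin on the work surface. World frame = base frame: x ahead of the robot, y to its left, z up, the work surface at z = 0. Lengths are in mm, angles in rad, forces in N, time in s.
With the tool pointing down it reaches from about 425 to 800 mm from the base axis. Payload 8.3 kg.
Tool frame: the origin (TCP) lies on the centre line of the jaws, within the pads' length; the fingertips stand 22 mm ahead of it and the grasp point (between the pads) lies 3 mm ahead of it; z points along the fingers, y is the line along which they close (so a half turn about z gives the same grasp; the last joint's range is limited). The gripper opens to 85 mm and grips with 20 to 120 N. Pads are 22 mm wide; open, the fingers measure 114 mm over their backs; the gripper's body (76 mm by 85 mm) begins 54 mm behind the grasp point. The pads swing forward as they close: fully open they stand 13 mm farther back than shut.
Start: joints at [1.095, 0.383, 0.016, 1.37, -0.006, 1.388, -0.046], TCP at [250.768, -572.468, 253.279] pointing down, gripper open.
Joint ranges: [-2.95, 2.95], [-0.25, 2.06], [-1.52, 1.56], [0.18, 2.33], [-1.44, 4.58], [0.02, 2.06], [-3.01, 3.01]. Speed limits (rad/s): [2.39, 2.39, 3.01, 3.01, 3.14, 3.14, 3.14].

INTERFACE

Orientations are given as a unit quaternion [x, y, z, w].
In Python, from rig import telemetry, imaging, ticket gives the robot as it stands.
- The arm moves only by the tool move_arm, never from a script. Its argument "targets" is a list of rows, each a list of 2 entries, a list of its own where there are three numbers: the shift along the world's x, y, z normalised to -1 to 1, where 1 is 0.5 m, then the turn, a rotation vector about the world's x, y, z normalised to -1 to 1, where 1 is 30 degrees. A call has 1 to 12 rows; each row is the pose to reach, as a shift and turn from the pose commanded when the call began; what a row does not reach only later rows make up. A row lasts 1/12 s, in which the tool goes at most 41.7 mm and 7.16 degrees, less where a joint would pass 70% of its speed; a pose out of reach is approached as far as the arm can. A call with a number of a shift or a turn outside -1 to 1 is refused whole. A call with a gripper value outside its range is refused whole. "claw" is the finger opening in mm, from 0 to 85.4, set as the call begins (left out, the last holds). The fingers move at their own pace and stop on an object; "grip_force" is the grip in N (left out, the last holds). Time passes only in rows, so rows that repeat a pose let the fingers close. It gives the time, the measured TCP pose, the force, the opening and the grip force at its end, in the units of the state.
- telemetry.observe(): the state, without advancing time (a new reading comes with each control period).
- imaging.get_image(name): name is "scene" or "top" or "wrist"; returns the picture (480x640x3 uint8, blue, green, red); there is no depth.
- imaging.camera_params(name): a dict with "intrinsics" (3x3 intrinsics, pixels), "world_from_camera" (4x4, takes a point from camera to world coordinates). Camera axes: x right, y up, looking along -z (the intrinsics and any distortion apply to the point x, -y, -z); pixel columns grow to the right and rows downward; lengths in mm; the calibration is good to about 2 mm. A picture is of the moment at which its call begins: read the wrist's pose just before it. camera_params takes no time and is no camera call; for the wrist camera it gives the pose at the moment of the call.
- ticket.close_job(): hands the job in; it is judged then, once.
The state is a dict: "time_s": time; "joint_pos": joint angles; "joint_velocities": joint speeds; "joint_efforts": joint torques, N m; "eef_pos": TCP position; "tcp_rot": TCP orientation; "ft_force": force on the tool from outside, world axes, zero at the start; "torque": the same for the moment, N m; "grip_width": opening from 0.0 (shut) to 1.0 (fully open); "finger_force": force on a finger pad.
Only numpy, scipy, OpenCV 4.12 (cv2) and the standard library are available. Lean on these libraries where they do the work, as an engineer would, in place of code of your own. Each camera call takes 0.05 s, during which the arm holds its last target. There are 200 camera calls.

## Working session

There is one attempt and no reset: what is moved stays moved. The work goes in short steps, Python scripts to look and compute and a tool call to move; the robot and the scene stay as the last step left them, time stands still between calls to the robot, and variables do not carry over. Pictures are saved under pics/ and viewed, at most 10 in all, crops included, and the job is handed in when it is done.

Besides the shell and the picture viewer there is one more tool, called after "Emit:" by a JSON object that holds its "op" and its "data", one argument or row to a line. move_arm: Moves the arm, as the interface text tells. Its arguments: {"type":"object","properties":{"targets":{"type":"array"},"claw":{"type":"number"},"grip_force":{"type":"number"}},"required":["targets"]}

```bash
mkdir -p pics; python3 - <<'E'
from rig import telemetry, imaging
import cv2,numpy as np
for n in("scene","top"):
    cv2.imwrite(f"pics/{n}0.png",imaging.get_image(n)); p=imaging.camera_params(n); print(n,np.round(p["intrinsics"],1).tolist(),np.round(p["world_from_camera"],3).tolist())
s=telemetry.observe();print(s["time_s"],s["eef_pos"],s["tcp_rot"],s["grip_width"])
E
```

```text
scene [[558.4, 0.0, 324.8], [0.0, 558.4, 235.4], [0.0, 0.0, 1.0]] [[-0.989, -0.128, 0.075, 687.372], [0.148, -0.87, 0.471, 335.453], [0.004, 0.477, 0.879, 763.271], [0.0, 0.0, 0.0, 1.0]]
top [[486.2, 0.0, 311.2], [0.0, 486.2, 233.7], [0.0, 0.0, 1.0]] [[-0.007, 0.998, -0.059, 602.705], [-1.0, -0.008, -0.014, -8.074], [-0.015, 0.059, 0.998, 862.819], [0.0, 0.0, 0.0, 1.0]]
0.1 [ 250.57080638 -572.11052756  252.37851022] [ 9.78773877e-01  2.04941181e-01 -2.00397968e-04 -8.77109340e-04] 1.00145192968311
```

View pics/top0.png

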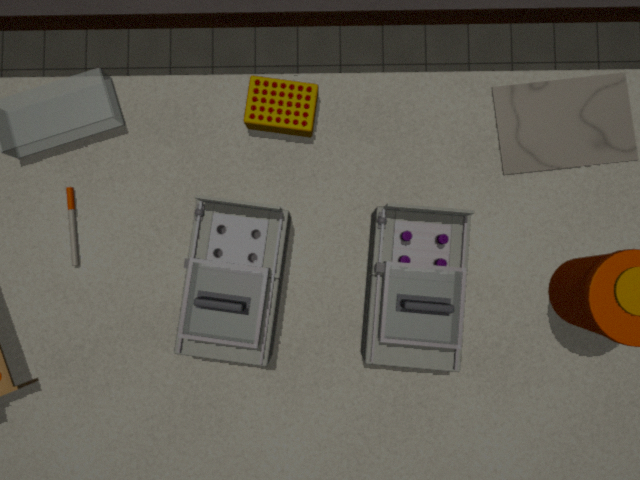

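View pics/scene0.png

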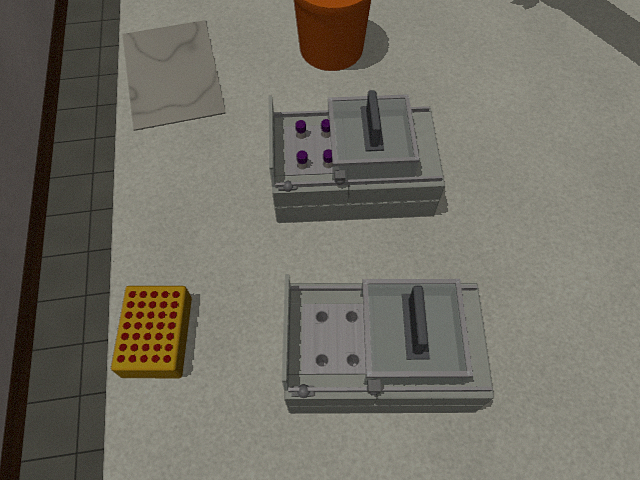

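The top view shows the tubes heater on the right: four purple caps around (423,250), grey handle at about (427,306). The empty heater is on the left, handle at about (221,304). The scene view agrees: the tubes handle's top runs (372,92)-(375,145). There is a tall orange bucket to the right of the tubes heater.

```bash
cat > h.py <<'E'
import numpy as np,cv2
from rig import imaging
def ray(n,uv,z,p=None):
    p=p or imaging.camera_params(n);K=np.array(p["intrinsics"]);T=np.array(p["world_from_camera"])
    d=np.linalg.inv(K)@[uv[0],uv[1],1];d=T[:3,:3]@(d*[1,-1,-1]);o=T[:3,3]
    return o+d*(z-o[2])/d[2]
E
python3 - <<'E'
from h import *
t=cv2.imread("pics/top0.png");s=cv2.imread("pics/scene0.png")
def blob(im,x0,y0,x1,y1,th):
    m=(im[y0:y1,x0:x1].max(2)<th).astype(np.uint8)
    k,l,st,c=cv2.connectedComponentsWithStats(m);i=1+st[1:,4].argmax()
    ys,xs=np.where(l==i);r=cv2.minAreaRect(np.c_[xs+x0,ys+y0].astype(np.float32));return r,cv2.boxPoints(r),st[i,4]
for nm,im,box in(("top",t,(388,285,462,330)),("top",t,(185,285,262,330)),("scene",s,(355,85,395,160))):
  for th in(75,95):
    r,b,a=blob(im,*box,th);print(nm,th,np.round(r[0]),np.round(r[1]),a,"c",np.round(ray(nm,r[0],174)),[np.round(ray(nm,q,174)[:2]).tolist() for q in b])
# heater side edges at deck height 90 and bucket
for a,b in(((379,208),(367,363)),((471,213),(459,370))):
    A,B=ray("top",a,90),ray("top",b,90);print(A,B,np.degrees(np.arctan2(*(A-B)[1::-1])))
print([ray("top",q,150)[:2].round() for q in((587,250),(587,345))])
c=cv2.hconcat([cv2.resize(t[200:380,355:480],(500,600),interpolation=2)[:, :400*500//500+0],cv2.resize(s[80:230,260:360+10*9-0-20],None,fx=2,fy=4)[:600,:400]])
cv2.imwrite("pics/crop1.png",cv2.resize(t[270:350,370:480],None,fx=7,fy=7,interpolation=2))
E
```

```text
top 75 [425. 305.] [58. 17.] 945 c [ 542. -157.  174.] [[534.0, -115.0], [558.0, -118.0], [550.0, -199.0], [526.0, -197.0]]
top 95 [427. 305.] [65. 45.] 1393 c [ 541. -160.  174.] [[513.0, -113.0], [575.0, -118.0], [569.0, -208.0], [508.0, -203.0]]
top 75 [221. 303.] [56. 17.] 884 c [547. 129. 174.] [[541.0, 170.0], [565.0, 167.0], [553.0, 88.0], [530.0, 92.0]]
top 95 [217. 311.] [63. 45.] 1289 c [535. 135. 174.] [[511.0, 183.0], [573.0, 175.0], [560.0, 86.0], [498.0, 95.0]]
scene 75 [371. 121.] [60. 18.] 862 c [ 550. -145.  174.] [[558.0, -198.0], [532.0, -198.0], [542.0, -95.0], [566.0, -95.0]]
scene 95 [370. 121.] [38. 61.] 1061 c [ 551. -146.  174.] [[591.0, -108.0], [557.0, -208.0], [508.0, -187.0], [546.0, -88.0]]
[ 688.36507185 -105.48935997   90.        ] [444.7744449  -82.93567315  90.        ] -5.2898477898202945
[ 679.0580386  -251.22966678   90.        ] [ 433.36942426 -226.04748477   90.        ] -5.852171066382163
[array([ 618., -399.]), array([ 481., -393.])]
```

View pics/crop1.png

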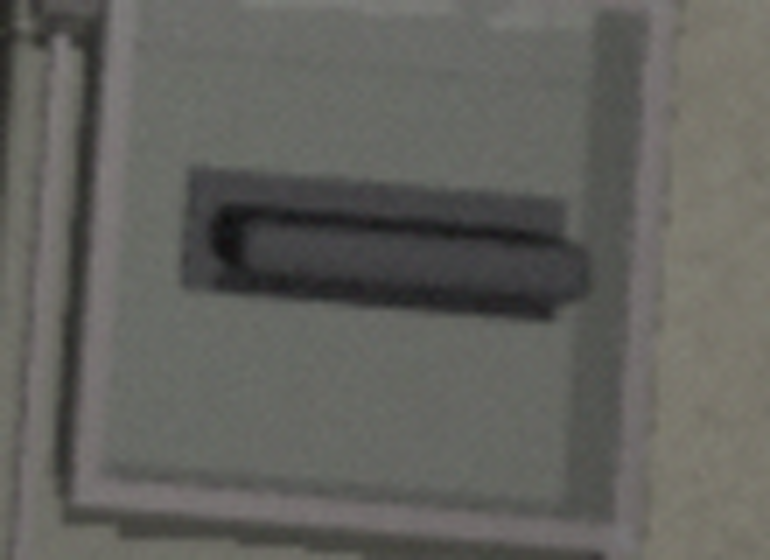

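The crop shows the handle's rounded top edge running from about (404.3,305.0) to (454,308.3) in full-image pixels. Below it are its shadow and darker base plate.

Emit:
{"op": "move_arm", "data": {
  "targets": [
    [[0.04,0.07,0],[0,0,-0.1]],
    [[0.08,0.145,0],[0,0,-0.2]],
    [[0.12,0.22,0],[0,0,-0.3]],
    [[0.16,0.295,0],[0,0,-0.4]],
    [[0.2,0.37,0],[0,0,-0.5]],
    [[0.24,0.445,0],[0,0,-0.6]],
    [[0.28,0.52,0],[0,0,-0.7]],
    [[0.32,0.595,0],[0,0,-0.8]],
    [[0.36,0.67,0],[0,0,-0.9]],
    [[0.4,0.74,0],[0,0,-0.97]],
    [[0.44,0.8,0],[0,0,-0.97]],
    [[0.46,0.83,0],[0,0,-0.97]]
  ],
  "claw": 0
}}

```text
time_s: 1.1
eef_pos: [482.9, -151.2, 253.3]
tcp_rot: [0.999, -0.044, 0.0, -0.001]
ft_force: [-0.5, 0.1, 0.5]
grip_width: 0.005
finger_force: 0.0
```

```bash
python3 - <<'E'
from h import *
from rig import telemetry
a,b=ray("top",(404.3,305),174),ray("top",(454,308.3),174);print(a,b,(a+b)/2,np.linalg.norm(a-b))
a,b=ray("scene",(372,94),174),ray("scene",(375.5,146),174);print("scene",(a+b)/2,np.linalg.norm(a-b))
s=telemetry.observe();print(s["time_s"],s["eef_pos"],s["tcp_rot"],s["ft_force"])
p=imaging.camera_params("wrist");cv2.imwrite("pics/w1.png",imaging.get_image("wrist"));print(p)
E
```

```text
[ 541.97428575 -128.19512935  174.        ] [ 536.95631448 -197.53047026  174.        ] [ 539.46530011 -162.8627998   174.        ] 69.51668530394846
scene [ 545.2556479  -147.49241401  174.        ] 90.20099409568597
1.1 [ 482.90183469 -151.18068651  253.2511717 ] [ 9.99022486e-01 -4.41902637e-02  3.93930520e-04 -1.06692665e-03] [-0.53823659  0.08996705  0.47184812]
{'intrinsics': array([[355.1936585 ,   0.        , 325.84696866],
       [  0.        , 355.1936585 , 241.45287067],
       [  0.        ,   0.        ,   1.        ]]), 'world_from_camera': array([[-8.90608331e-02,  9.41211323e-01,  3.25867170e-01,
         5.67631648e+02],
       [-9.96023904e-01, -8.34586396e-02, -3.11614763e-02,
        -1.58194172e+02],
       [-2.13310363e-03, -3.27346758e-01,  9.44901873e-01,
         3.73552951e+02],
       [ 0.00000000e+00,  0.00000000e+00,  0.00000000e+00,
         1.00000000e+00]])}
```

View pics/w1.png

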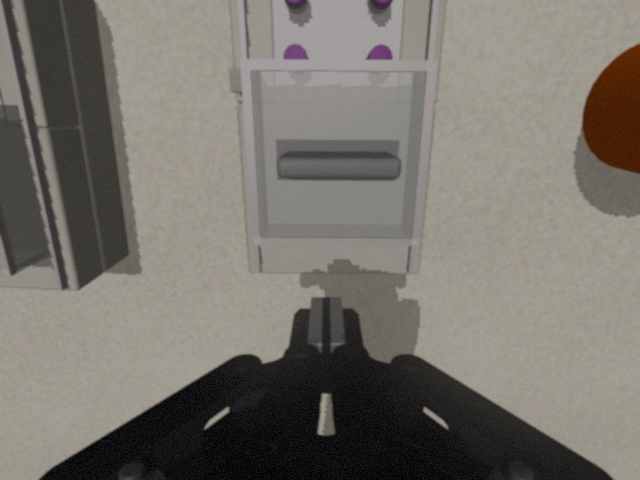

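The wrist view shows the tubes' handle top from about (278,160) to (400,160). The ray at z=174 gives about (545,-163), consistent with the top view at (540,-163) and with a width of about 67 mm. The scene view's width of 90 mm is wrong because it included the side face, so I discard it. Next I descend behind the handle.

Emit:
{"op": "move_arm", "data": {
  "targets": [
    [[0,0,-0.04],[0,0,0]],
    [[0,0,-0.09],[0,0,0]],
    [[0,0,-0.14],[0,0,0]],
    [[0,0,-0.166],[0,0,0]],
    [[0,0,-0.166],[0,0,0]],
    [[0.03,-0.003,-0.166],[0,0,0]],
    [[0.06,-0.006,-0.166],[0,0,0]],
    [[0.08,-0.008,-0.166],[0,0,0]],
    [[0.1,-0.01,-0.166],[0,0,0]],
    [[0.12,-0.012,-0.166],[0,0,0]],
    [[0.14,-0.014,-0.166],[0,0,0]],
    [[0.16,-0.016,-0.166],[0,0,0]]
  ]
}}

```text
time_s: 2.15
eef_pos: [561.2, -165.8, 171.3]
tcp_rot: [0.999, -0.048, 0.0, -0.0]
ft_force: [-1.8, 1.6, 0.7]
grip_width: 0.002
finger_force: 0.8
```

```bash
python3 - <<'E'
from h import *
from rig import telemetry
s=telemetry.observe();print(s["time_s"],s["eef_pos"],s["ft_force"])
cv2.imwrite("pics/w2.png",cv2.hconcat([cv2.resize(imaging.get_image("wrist"),(400,300)),cv2.resize(imaging.get_image("top")[180:390,340:620],(400,300))]))
E
```

```text
2.15 [ 561.18077222 -165.79056715  171.2577112 ] [-1.78578206  1.57946215  0.68842646]
```

View pics/w2.png

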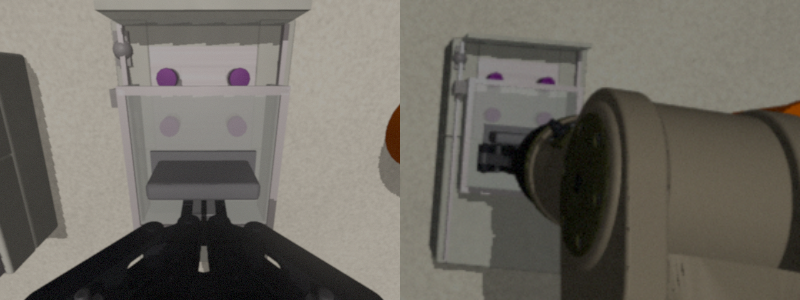

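The left half shows the fingers against the middle of the handle and the guard moving, its far edge now just past the near tubes. I keep pushing, slowing down for the catch.

Emit:
{"op": "move_arm", "data": {
  "targets": [
    [[0.02,-0.002,0],[0,0,0]],
    [[0.04,-0.004,0],[0,0,0]],
    [[0.06,-0.006,0],[0,0,0]],
    [[0.07,-0.007,0],[0,0,0]],
    [[0.076,-0.0075,0],[0,0,0]],
    [[0.08,-0.008,0],[0,0,0]]
  ]
}}

```text
time_s: 2.75
eef_pos: [599.7, -169.7, 170.8]
tcp_rot: [0.999, -0.048, -0.001, -0.0]
ft_force: [-5.5, 1.5, 3.1]
grip_width: -0.002
finger_force: 2.6
```

```bash
python3 - <<'E'
from h import *
from rig import telemetry
s=telemetry.observe();print(s["time_s"],s["eef_pos"],s["ft_force"])
p=imaging.camera_params("wrist");print(np.round(p["world_from_camera"],4).tolist())
cv2.imwrite("pics/w3.png",imaging.get_image("wrist"))
E
```

```text
2.75 [ 599.65913273 -169.66766022  170.7563692 ] [-5.48275517  1.45020072  3.13484349]
[[-0.096, 0.9397, 0.3284, 684.6912], [-0.9954, -0.0907, -0.0316, -177.0299], [0.0001, -0.3299, 0.944, 290.8258], [0.0, 0.0, 0.0, 1.0]]
```

View pics/w3.png

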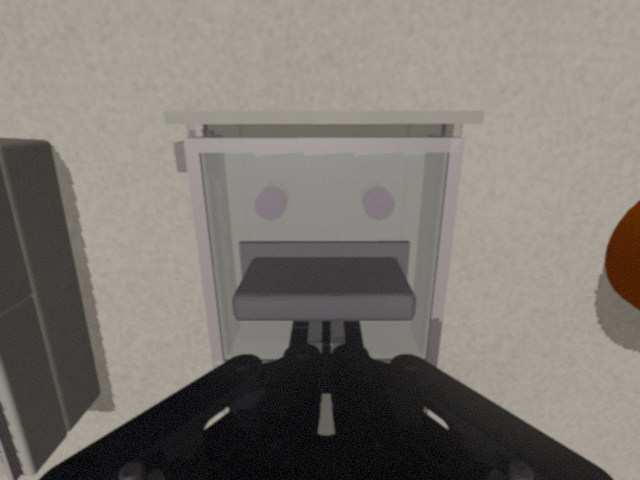

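The wrist view shows the guard's far edge at row 138 and the end wall at row 124, so about 10 mm remain. The force has risen to 5.5 N, which means the ball catch is engaged. I push on in small steps.

Emit:
{"op": "move_arm", "data": {
  "targets": [
    [[0.004,-0.0004,0],[0,0,0]],
    [[0.008,-0.0008,0],[0,0,0]],
    [[0.012,-0.0012,0],[0,0,0]],
    [[0.016,-0.0016,0],[0,0,0]],
    [[0.016,-0.0016,0],[0,0,0]]
  ]
}}

```text
time_s: 3.22
eef_pos: [605.7, -170.3, 170.7]
tcp_rot: [0.999, -0.048, -0.003, -0.0]
ft_force: [-20.0, 2.2, 13.4]
grip_width: -0.003
finger_force: 10.4
```

```bash
python3 - <<'E'
from h import *
cv2.imwrite("pics/w4.png",imaging.get_image("wrist")[80:400,160:500])
E
```

```text
(no output)
```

View pics/w4.png

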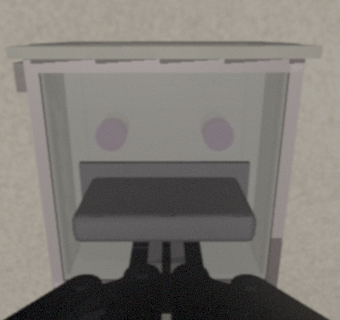

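The force has jumped to 20 N, well above the 5 N catch peak, and the guard's far edge is flush against the wall. It is on its end stop. I back off and lift.

Emit:
{"op": "move_arm", "data": {
  "targets": [
    [[-0.02,0.002,0],[0,0,0]],
    [[-0.05,0.005,0],[0,0,0]],
    [[-0.08,0.008,0],[0,0,0]],
    [[-0.1,0.01,0.04],[0,0,0]],
    [[-0.12,0.012,0.1],[0,0,0]],
    [[-0.16,0.016,0.16],[0,0,0]],
    [[-0.2,0.02,0.2],[0,0,0]],
    [[-0.22,0.022,0.2],[0,0,0]],
    [[-0.22,0.022,0.2],[0,0,0]],
    [[-0.22,0.022,0.2],[0,0,0]]
  ]
}}

```text
time_s: 4.1
eef_pos: [498.7, -159.5, 270.2]
tcp_rot: [0.999, -0.048, 0.0, 0.0]
ft_force: [0.1, -0.3, 0.0]
grip_width: 0.002
finger_force: 0.0
```

```bash
python3 - <<'E'
from h import *
cv2.imwrite("pics/w5.png",cv2.hconcat([cv2.resize(imaging.get_image("wrist"),(400,300)),cv2.resize(imaging.get_image("scene"),(400,300))]))
E
```

```text
(no output)
```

View pics/w5.png

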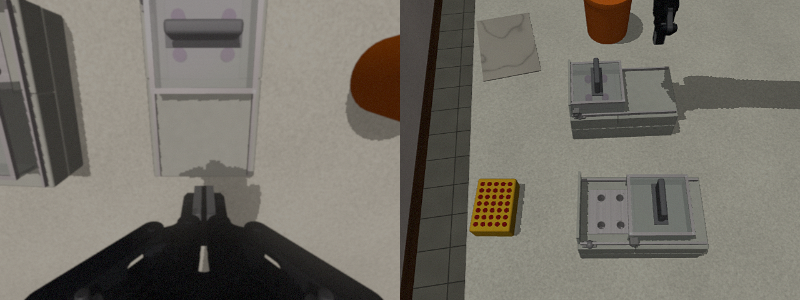

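The tubes' guard is shut against the end wall and has stayed there. The empty heater's guard has not moved, and the arm is clear.

```bash
python3 -c "
from rig import ticket;print(ticket.close_job())"
```

```text
the job is handed in; nothing more can be done
None
```

The guard over the tubes is shut against its end stop and stayed there after the arm backed off, the empty heater's guard was left untouched, and the job is handed in at about 4 s; no verdict was shown.

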